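# Reorder the bins that have run out

## Task

The blue and the yellow bin have run out. With the fingertips, push in the orange reorder key in front of the empty blue bin until it is fully home, then the one in front of the empty yellow bin, and then press the green button on the white console all the way down and let it come up again to send the order. Do not press the key of the stocked grey bin or the red cancel button, and leave the console, cartons, bottle and tape roll standing where they are: nothing is to be lifted or carried.

Things in the scene. Friction and masses are not known exactly. Their poses are not given: they have to be found in the camera images.
- blue_dock: blue bin dock, fixed to the table: a grey foot plate 220 x 124 x 12 mm carrying at its +x end a blue open picking bin (135 x 112 mm, rim 77 mm above the table, empty) and at its -x end, towards the robot, a black block 62 x 70 mm, 46 mm high, with the reorder key on it. Origin: centre of the plate's underside; the key's axis is 75 mm from it along the dock's -x. Docks and console swap places along y, and are slightly turned.
- blue_key_top (a point): centre of the top of the orange round reorder key (36 mm diameter, cap 10 mm thick on a short stem) of the blue dock, facing straight up, 62 mm above the table when out; it sinks with the key
- blue_key (a joint): travel of the blue dock's reorder key, straight down: 0 to 0.001 = out, 0.010 m = fully in against its stop. No spring: it takes about 3 N to move and stays where it is left
- yellow_dock: yellow bin dock, fixed to the table: a grey foot plate 220 x 124 x 12 mm carrying at its +x end a yellow open picking bin (135 x 112 mm, rim 77 mm above the table, empty) and at its -x end, towards the robot, a black block 62 x 70 mm, 46 mm high, with the reorder key on it. Origin: centre of the plate's underside; the key's axis is 75 mm from it along the dock's -x. Docks and console swap places along y, and are slightly turned.
- yellow_key_top (a point): centre of the top of the orange round reorder key (36 mm diameter, cap 10 mm thick on a short stem) of the yellow dock, facing straight up, 62 mm above the table when out; it sinks with the key
- yellow_key (a joint): travel of the yellow dock's reorder key, straight down: 0 to 0.001 = out, 0.010 m = fully in against its stop. No spring: it takes about 3 N to move and stays where it is left
- grey_dock: grey bin dock, fixed to the table: a grey foot plate 220 x 124 x 12 mm carrying at its +x end a grey open picking bin (135 x 112 mm, rim 77 mm above the table, holding two cartons) and at its -x end, towards the robot, a black block 62 x 70 mm, 46 mm high, with the reorder key on it. Origin: centre of the plate's underside; the key's axis is 75 mm from it along the dock's -x. Docks and console swap places along y, and are slightly turned.
- grey_key_top (a point): centre of the top of the orange round reorder key (36 mm diameter, cap 10 mm thick on a short stem) of the grey dock, facing straight up, 62 mm above the table when out; it sinks with the key
- grey_key (a joint): travel of the grey dock's reorder key, straight down: 0 = out, 0.010 m = fully in against its stop. No spring: it takes about 3 N to move and stays where it is left
- console: white order console, 110 x 160 x 30 mm, about 0.8 kg, standing loose on the table, with a green and a red push button and a dark strip along its +x edge. Origin: centre of its underside; +x away from the robot, +y to the robot's left
- send_top (a point): centre of the top of the round green push button (32 mm diameter) on the console, in a black round housing 48 mm across and 42 mm above the table, facing up, 52 mm above the table when out; its axis is 12 mm behind (console -x) and 40 mm to the left (console +y) of the console's centre
- send (a joint): travel of the green button, straight down: 0 = out, 0.006 m = fully down; a spring (5 N at full travel) returns it
- cancel_top (a point): centre of the top of the round red push button (32 mm diameter) on the console, in a black round housing 48 mm across and 42 mm above the table, facing up, 52 mm above the table when out; its axis is 12 mm behind (console -x) and 40 mm to the right (console -y) of the console's centre
- cancel (a joint): travel of the red button, straight down: 0 = out, 0.006 m = fully down; a spring (5 N at full travel) returns it
- carton_a: white carton with a blue band, 100 x 45 x 70 mm, loose in the grey bin, its top about 86 mm above the table; origin: centre of its underside
- carton_b: white carton with a green band, same size, beside the other in the grey bin
- bottle: white bottle with a blue cap, 56 mm diameter, 150 mm high, standing loose beyond the docks; origin: centre of its underside
- tape: green tape roll lying flat, 60 mm outside, 38 mm inside diameter, 25 mm high, between the robot and the docks; origin: centre of its underside

How it is judged:
By the outcome, as a careful person would: the job done as asked, in the order asked, and still so for the second after the job is handed in, with the robot touching nothing.
It also fails if it takes over 51 s, if anything falls off the work surface, if the arm or the gripper's body presses on something with over 40 N, if the wrist force passes 120 N, or if a joint passes its speed limit or range.

## Robot

A 7-joint arm with a two-finger parallel gripper is mounted at the origin on the work surface. World frame = base frame: x ahead of the robot, y to its left, z up, the work surface at z = 0. Lengths are in m, angles in rad, forces in N, time in s.
With the tool pointing down it reaches from about 0.35 to 0.9 m from the base axis. Payload 8.1 kg.
Tool frame: the origin (TCP) lies midway between the tips of the shut fingers; the grasp point (between the pads) lies 19 mm behind it (arm.pinch_z is the distance from the TCP to the grasp point, in m); z points along the fingers, y is the direction in which the jaws open and shut (so a half turn about z gives the same grasp; the last joint's range is limited). The gripper opens to 92 mm and grips with 3 to 60 N. Pads are 19 mm wide; open, the fingers measure 130 mm over their backs; the gripper's body (75 mm by 190 mm) begins 47 mm behind the grasp point.
Start: joints at [1.061, 0.434, 0.025, 1.573, -0.012, 1.134, -0.075], TCP at [0.247, -0.574, 0.227] pointing down, gripper open.
Joint ranges: [-2.62, 2.62], [-0.44, 2.09], [-1.27, 1.32], [0.08, 2.57], [-1.32, 4.46], [0.12, 2], [-2.74, 2.74]. Speed limits (rad/s): [2.22, 2.22, 3.01, 3.01, 3.14, 3.14, 3.14].

## Interface

Orientations are given as a rotation vector (axis times angle).
In Python, from cell import arm, eyes gives the robot as it stands.
- The arm moves only by the tool apply_moves, never from a script. Its argument "targets" is one flat list of numbers, 5 for each row, row after row: the closure, from 0 (fully open) to 1 (shut), then the shift along the tool's x, y, z each as a share of 40 cm, from -1 to 1, then the turn about the tool's z as a share of pi/2 rad, from -1 to 1. A call has 1 to 20 rows; each row shifts and turns the commanded pose from where the row before left it, along the tool's axes as they then stand; what a row does not reach is not made up. A row lasts 1/8 s, in which the tool goes at most 62.5 mm and 10.7 degrees, less where a joint would pass 70% of its speed; a pose out of reach is approached as far as the arm can. A call with a number of a shift or a turn outside -1 to 1 is refused whole. A call with a gripper value outside its range is refused whole. The fingers move at their own pace and stop on an object; "grip_force" is the grip in N (left out, the last holds). Time passes only in rows, so rows that do not move let the fingers close. It gives the time, the measured TCP pose, the force and the opening at its end, in the units of the state.
- arm.observe(): the state, without advancing time (a new reading comes with each control period).
- eyes.get_image(name): name is "scene" or "top" or "wrist"; returns the picture (400x640x3 uint8, red, green, blue); there is no depth.
- eyes.camera_params(name): a dict with "camera_matrix" (3x3 intrinsics, pixels), "xyz" and "attitude" of the camera in the world; the wrist camera has in their place "hand_eye" (4x4, takes a point from camera to tool coordinates, whose origin is the TCP and whose axes are the flange's). Camera axes: x right, y down, z forward; pixel columns grow to the right and rows downward; lengths in m; the calibration is good to about 2 mm. A picture is of the moment at which its call begins: read the wrist's pose just before it. camera_params takes no time and is no camera call.
- arm.sign_off(): hands the job in, once; it reports no verdict.
The state is a dict: "clock": time; "joints": joint angles; "dq": joint speeds; "joint_efforts": joint torques, N m; "position": TCP position; "ee_rot": TCP orientation; "force": force on the tool from outside, world axes, zero at the start; "ft_torque": the same for the moment, N m; "width": opening from 0.0 (shut) to 1.0 (fully open).
Only numpy, scipy, OpenCV 4.12 (cv2) and the standard library are available. Lean on these libraries where they do the work, as an engineer would, in place of code of your own. Each camera call takes 0.05 s, during which the arm holds its last target.

## Working session

There is one attempt and no reset: what is moved stays moved. The work goes in short steps, Python scripts to look and compute and a tool call to move; the robot and the scene stay as the last step left them, time stands still between calls to the robot, and variables do not carry over. Pictures are saved under pics/ and viewed, and the job is handed in when it is done.

Besides the shell and the picture viewer there is one more tool, called as name(argument=value, ...) on one line, values as JSON. apply_moves: Moves the arm, as the interface text tells. Its arguments: {"type":"object","properties":{"targets":{"type":"array"},"grip_force":{"type":"number"}},"required":["targets"]}

```bash
mkdir -p pics; python3 - <<'E'
from cell import arm, eyes
import cv2
s=arm.observe(); print(s)
for n in ["top","scene"]:
    p=eyes.camera_params(n); print(n,p)
    cv2.imwrite(f"pics/{n}0.png",cv2.cvtColor(eyes.get_image(n),cv2.COLOR_RGB2BGR))
print(eyes.camera_params("wrist"))
E
```

```text
{'clock': 0.0, 'joints': array([ 1.06143467,  0.43520116,  0.02498476,  1.57410052, -0.01159373,
        1.13396595, -0.07506906]), 'dq': array([-2.24328665e-04,  1.67910165e-03, -9.13177453e-04, -2.76385715e-03,
       -1.09704463e-03, -6.17709081e-05,  1.26509041e-03]), 'joint_efforts': array([-3.60805570e-04, -6.67860603e+01,  9.84772369e-01, -3.14465117e+01,
       -6.05715998e-02,  4.28675185e-02,  1.44726982e-04]), 'position': array([ 0.24701468, -0.57356983,  0.22595733]), 'ee_rot': array([-3.07542606e+00, -6.34176687e-01,  7.12920804e-04]), 'force': array([-0.10983369, -1.06052542,  0.40857649]), 'ft_torque': array([-0.01911996, -0.05093455, -0.00253787]), 'width': 0.9977223763127113}
top {'camera_matrix': array([[364.37769855,   0.        , 320.2185562 ],
       [  0.        , 364.37769855, 204.56791345],
       [  0.        ,   0.        ,   1.        ]]), 'xyz': array([0.51798852, 0.01620933, 0.80436446]), 'attitude': array([-2.16462149,  2.18955273, -0.11060333])}
scene {'camera_matrix': array([[477.87318407,   0.        , 317.99109238],
       [  0.        , 477.87318407, 201.86937566],
       [  0.        ,   0.        ,   1.        ]]), 'xyz': array([1.57288316, 0.32945813, 0.85949198]), 'attitude': array([-1.44161362, -1.94767198,  0.95378185])}
{'camera_matrix': array([[322.47770534,   0.        , 318.15751374],
       [  0.        , 322.47770534, 199.42061974],
       [  0.        ,   0.        ,   1.        ]]), 'hand_eye': array([[-7.91669941e-04, -9.68999731e-01, -2.47060507e-01,
         6.55298072e-02],
       [ 9.99999636e-01, -8.46029052e-04,  1.13867940e-04,
        -1.08886660e-04],
       [-3.19358371e-04, -2.47060327e-01,  9.69000048e-01,
        -1.58339300e-01],
       [ 0.00000000e+00,  0.00000000e+00,  0.00000000e+00,
         1.00000000e+00]])}
```

View pics/top0.png

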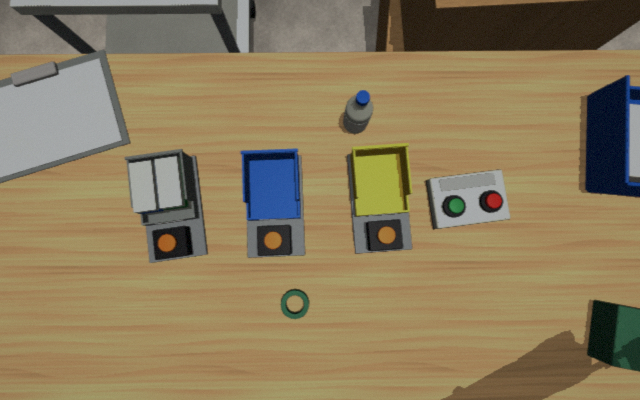

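View pics/scene0.png

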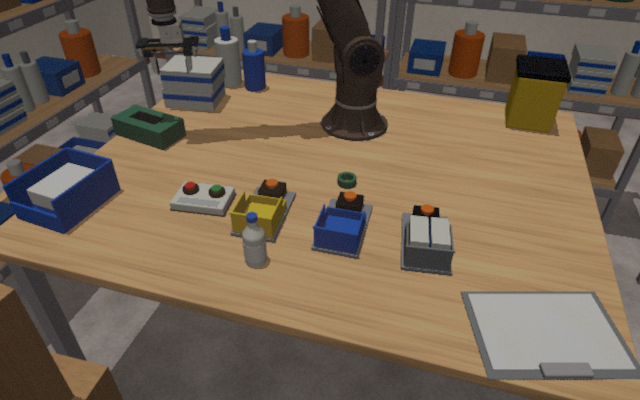

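The top view shows the grey key at about (167,243), the blue key at (273,240), the yellow key at (387,235), the green button at (454,206), the red button at (494,201) and the tape at (295,304). I'll measure these points now.

```bash
cat > h.py <<'E'
import numpy as np, cv2
from scipy.spatial.transform import Rotation as R
def ray(p,uv,z,pose=None):
    K=p["camera_matrix"]; d=np.linalg.inv(K)@[uv[0],uv[1],1]
    if pose is None: o=p["xyz"]; M=R.from_rotvec(p["attitude"]).as_matrix()
    else:
        T=pose@p["hand_eye"]; o=T[:3,3]; M=T[:3,:3]
    d=M@d; return o+d*(z-o[2])/d[2]
def proj(p,X):
    M=R.from_rotvec(p["attitude"]).as_matrix(); c=M.T@(np.array(X)-p["xyz"]); q=p["camera_matrix"]@c; return q[:2]/q[2]
def blobs(bgr,mask_hsv,amin=30):
    h=cv2.cvtColor(bgr,cv2.COLOR_BGR2HSV); m=0
    for lo,hi in mask_hsv: m=m|cv2.inRange(h,np.array(lo),np.array(hi))
    n,_,st,c=cv2.connectedComponentsWithStats(m)
    return [(c[i].round(2),st[i].tolist()) for i in range(1,n) if st[i][4]>amin]
OR=[((8,200,120),(18,255,255))]; GR=[((45,100,50),(85,255,255))]; RE=[((0,180,100),(5,255,255)),((172,180,100),(180,255,255))]
E
python3 - <<'E'
from h import *; from cell import arm,eyes
for n in ["top","scene"]:
    p=eyes.camera_params(n); im=cv2.imread(f"pics/{n}0.png")
    for nm,m,z in [("or",OR,.062),("gr",GR,.052),("re",RE,.052)]:
        for c,st in blobs(im,m): print(n,nm,c,st,ray(p,c,z).round(4))
im=cv2.imread("pics/top0.png")
cv2.imwrite("pics/crop.png",cv2.resize(im[130:270,130:520],(780,280),interpolation=cv2.INTER_CUBIC))
E
```

```text
top or [162.31 244.22] [159, 240, 8, 11, 32] [0.5108 0.3298 0.062 ]
top gr [456.06 205.33] [449, 198, 15, 16, 191] [ 0.5839 -0.2725  0.052 ]
top gr [294.42 303.79] [282, 290, 26, 28, 286] [0.3878 0.0644 0.052 ]
top gr [626.87 336.33] [613, 305, 27, 65, 1337] [ 0.3148 -0.6057  0.052 ]
top re [493.87 200.31] [487, 194, 15, 14, 168] [ 0.5935 -0.352   0.052 ]
scene or [349.79 194.98] [344, 192, 13, 7, 48] [0.5223 0.1097 0.062 ]
scene or [427.   208.59] [421, 205, 13, 8, 75] [0.5201 0.3231 0.062 ]
scene gr [216.15 188.45] [211, 185, 11, 8, 62] [ 0.5927 -0.2671  0.052 ]
scene re [189.57 185.11] [185, 182, 11, 7, 47] [ 0.6006 -0.3479  0.052 ]
```

View pics/crop.png

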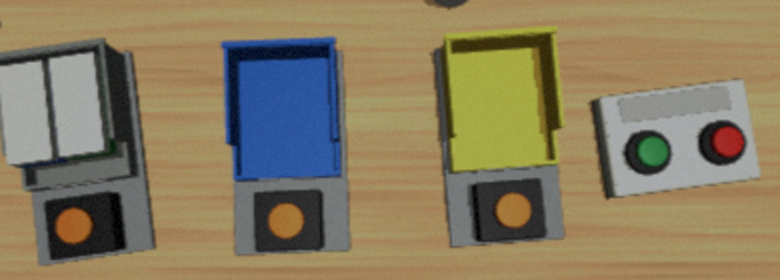

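```bash
python3 - <<'E'
from h import *; from cell import arm,eyes
OR=[((6,150,100),(20,255,255))]
for n,pts in [("top",[(167,243),(273,240),(387,235)]),("scene",[(272,184),(350,196),(427,210)])]:
    p=eyes.camera_params(n); im=cv2.imread(f"pics/{n}0.png"); h=cv2.cvtColor(im,cv2.COLOR_BGR2HSV)
    for x,y in pts: 
        w=h[y-12:y+13,x-14:x+15]; m=((w[...,0]>4)&(w[...,0]<18)&(w[...,1]>185)&(w[...,2]>110)).astype(np.uint8)
        nn,_,st,c=cv2.connectedComponentsWithStats(m); i=1+np.argmax(st[1:,4]); cc=c[i]+[x-14,y-12]
        print(n,h[y,x],cc.round(1),st[i],ray(p,cc,.062).round(4), ray(p,cc,.057).round(4))
    
E
```

```text
top [ 14 193 164] [166.3 242.4] [  5   3  18  18 234] [0.5144 0.3219 0.062 ] [0.5144 0.3239 0.057 ]
top [ 17 172 163] [270.5 232. ] [11  4  2  1  2] [0.5329 0.1116 0.062 ] [0.533  0.1122 0.057 ]
top [ 17 168 164] [380. 229.] [7 6 1 1 1] [ 0.5364 -0.1111  0.062 ] [ 0.5365 -0.112   0.057 ]
scene [ 13 205 167] [271.2 182.7] [ 8  8 12  7 66] [ 0.532 -0.121  0.062] [ 0.5255 -0.1238  0.057 ]
scene [ 13 200 170] [349.6 195.1] [ 8  8 13  7 73] [0.523  0.1093 0.062 ] [0.5164 0.1079 0.057 ]
scene [ 13 201 171] [427.  208.5] [ 8  7 13  8 83] [0.52  0.323 0.062] [0.5134 0.323  0.057 ]
```

apply_moves(targets=[1, 0, 0, 0, 0.1, 1, 0, 0, 0, 0.1, 1, 0, 0, 0, 0.059, 1, 0.045, -0.114, 0, 0, 1, 0.045, -0.114, 0, 0, 1, 0.045, -0.114, 0, 0, 1, 0.045, -0.114, 0, 0, 1, 0.045, -0.114, 0, 0, 1, 0.045, -0.114, 0, 0, 1, 0.045, -0.114, 0, 0, 1, 0.045, -0.114, 0, 0, 1, 0.045, -0.114, 0, 0, 1, 0.045, -0.114, 0, 0, 1, 0.045, -0.114, 0, 0, 1, 0.045, -0.114, 0, 0, 1, 0.045, -0.114, 0, 0, 1, 0.045, -0.114, 0, 0, 1, 0.045, -0.114, 0, 0, 1, 0, 0, 0, 0, 1, 0, 0, 0, 0], grip_force=20)

```text
clock: 2.6
position: [0.5169, 0.1093, 0.2262]
ee_rot: [3.141, -0.0, -0.002]
force: [-0.6, -1.2, 0.0]
width: 0.007
```

```bash
cat >> h.py <<'E'
def wrist(fn):
    from cell import arm,eyes
    s=arm.observe(); im=cv2.cvtColor(eyes.get_image("wrist"),cv2.COLOR_RGB2BGR); cv2.imwrite(fn,im)
    T=np.eye(4); T[:3,:3]=R.from_rotvec(s["ee_rot"]).as_matrix(); T[:3,3]=s["position"]; 
    return im,T,eyes.camera_params("wrist"),s
E
python3 - <<'E'
from h import *
im,T,p,s=wrist("pics/w1.png"); print(s["position"],s["force"])
for c,st in blobs(im,[((5,140,90),(20,255,255))],150): 
  if st[4]<4000: print(c,st,ray(p,c,.062,T).round(4))
E
```

```text
[0.5169195  0.10927008 0.22620501] [-0.63648523 -1.18945693  0.01989914]
[546.22 174.92] [527, 158, 39, 35, 1054] [ 0.5254 -0.1221  0.062 ]
[319.62 182.96] [302, 166, 36, 35, 952] [0.5174 0.1075 0.062 ]
[111.18 185.44] [92, 169, 39, 35, 1049] [0.515  0.3201 0.062 ]
```

View pics/w1.png

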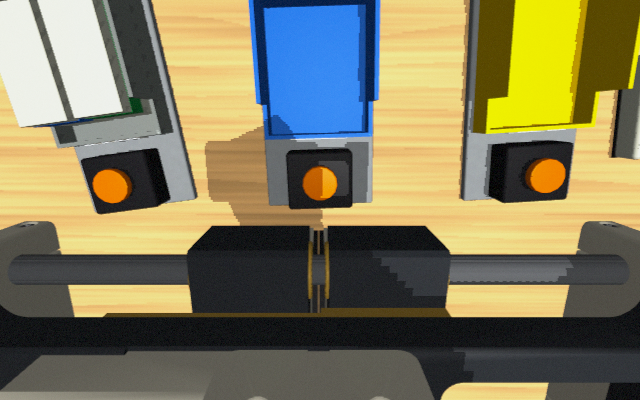

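Blue key is at pixel (320,183), which gives (0.517, 0.108); its 36 px width matches 36 mm. Yellow is at (546,175), giving (0.525, -0.122). The TCP is already above the blue key, so I'll descend.

apply_moves(targets=[1, 0.0, 0.002, 0.12, 0, 1, 0, 0.002, 0.12, 0, 1, 0, 0, 0.1, 0, 1, 0, 0, 0.04, 0, 1, 0, 0, 0, 0, 1, 0, 0, 0, 0])

```text
clock: 3.4
position: [0.5185, 0.1084, 0.0762]
ee_rot: [-3.141, 0.001, -0.004]
force: [-0.9, 0.5, 0.3]
width: 0.003
```

apply_moves(targets=[1, 0, 0, 0.01, 0, 1, 0, 0, 0.01, 0, 1, 0, 0, 0.01, 0, 1, 0, 0, 0.01, 0, 1, 0, 0, 0, 0, 1, 0, 0, 0, 0])

```text
clock: 4.15
position: [0.5172, 0.1083, 0.0586]
ee_rot: [3.141, -0.0, -0.001]
force: [0.2, 0.3, -0.4]
width: 0.006
```

apply_moves(targets=[1, 0, 0, 0.007, 0, 1, 0, 0, 0.007, 0, 1, 0, 0, 0, 0, 1, 0, 0, 0, 0])

```text
clock: 4.65
position: [0.5173, 0.1083, 0.053]
ee_rot: [3.141, -0.0, -0.0]
force: [-0.4, -0.2, 0.2]
width: 0.003
```

apply_moves(targets=[1, 0, 0, 0.004, 0, 1, 0, 0, 0.004, 0, 1, 0, 0, 0, 0, 1, 0, 0, 0, 0])

```text
clock: 5.15
position: [0.5175, 0.1084, 0.052]
ee_rot: [3.141, -0.0, 0.002]
force: [-9.1, -2.9, 29.8]
width: 0.004
```

The force jumped to 30 N at z = 0.052, so blue is against its stop. Next I'll go up and across to yellow.

apply_moves(targets=[1, 0, 0, -0.03, 0, 1, 0, 0, -0.12, 0, 1, 0, 0, -0.12, 0, 1, 0, 0, -0.1, 0, 1, 0.004, 0.115, 0, 0, 1, 0.004, 0.115, 0, 0, 1, 0.004, 0.115, 0, 0, 1, 0.004, 0.115, 0, 0, 1, 0.003, 0.115, 0, 0, 1, 0, 0, 0, 0, 1, 0, 0, 0, 0])

```text
clock: 6.52
position: [0.5249, -0.121, 0.1979]
ee_rot: [-3.141, 0.0, 0.0]
force: [-0.3, -0.1, -1.0]
width: 0.006
```

```bash
python3 - <<'E'
from h import *
im,T,p,s=wrist("pics/w2.png"); print(s["position"],s["force"])
for nm,m,z in [("o",[((5,140,90),(20,255,255))],.062),("g",GR,.052),("r",RE,.052)]:
 for c,st in blobs(im,m,150): 
  if st[4]<4000: print(nm,c,st,ray(p,c,z,T).round(4),ray(p,c,.052,T).round(4))
E
```

```text
[ 0.52485616 -0.12097908  0.19786248] [-0.33512546 -0.14534001 -1.01401303]
o [321.29 189.22] [303, 171, 38, 37, 1116] [ 0.5252 -0.124   0.062 ] [ 0.523  -0.1241  0.052 ]
o [ 84.25 194.74] [64, 177, 42, 36, 1141] [0.5201 0.0984 0.062 ] [0.5177 0.1059 0.052 ]
g [481.44 123.87] [463, 107, 38, 35, 1061] [ 0.5843 -0.271   0.052 ] [ 0.5843 -0.271   0.052 ]
g [157.84 298.21] [132, 285, 56, 28, 879] [0.4053 0.0484 0.052 ] [0.4053 0.0484 0.052 ]
r [570.98 113.22] [554, 96, 35, 35, 956] [ 0.5937 -0.3514  0.052 ] [ 0.5937 -0.3514  0.052 ]
```

View pics/w2.png

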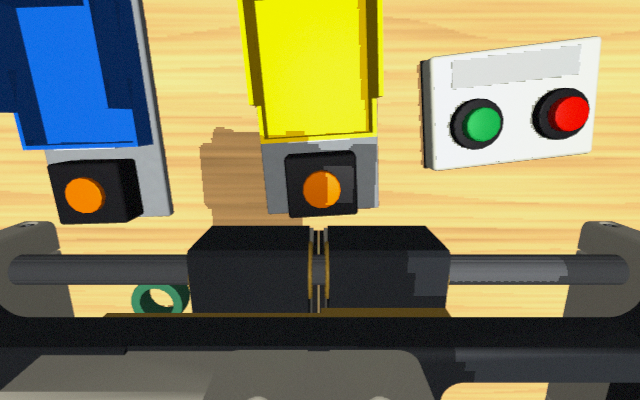

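Yellow key is at pixel (321,189), giving (0.525, -0.123). The blue key's pixel (84,195) only fits a height of 52 mm, so it is in. The green button at (481,124) is at (0.584, -0.271). Now I'll press yellow.

apply_moves(targets=[1, 0, 0.003, 0.12, 0, 1, 0, 0.002, 0.12, 0, 1, 0, 0, 0.06, 0, 1, 0, 0, 0.01, 0, 1, 0, 0, 0.01, 0, 1, 0, 0, 0.01, 0, 1, 0, 0, 0.01, 0, 1, 0, 0, 0.01, 0, 1, 0, 0, 0.008, 0, 1, 0, 0, 0, 0, 1, 0, 0, 0, 0])

```text
clock: 7.95
position: [0.5246, -0.1237, 0.0545]
ee_rot: [3.142, -0.0, -0.001]
force: [0.1, 0.3, 0.7]
width: 0.004
```

apply_moves(targets=[1, 0, 0, 0.004, 0, 1, 0, 0, 0.004, 0, 1, 0, 0, 0, 0, 1, 0, 0, 0, 0])

```text
clock: 8.45
position: [0.5247, -0.1237, 0.0522]
ee_rot: [3.141, -0.0, -0.0]
force: [-4.7, 0.5, 12.3]
width: 0.004
```

apply_moves(targets=[1, 0, 0, 0.003, 0, 1, 0, 0, 0, 0, 1, 0, 0, 0, 0])

```text
clock: 8.82
position: [0.5248, -0.1237, 0.052]
ee_rot: [3.141, -0.0, 0.001]
force: [-8.2, 1.2, 26.4]
width: 0.002
```

Yellow is against its stop: 26 N at z = 0.052. Next I'll move over to the green button.

apply_moves(targets=[1, 0, 0, -0.03, 0, 1, 0, 0, -0.12, 0, 1, 0, 0, -0.12, 0, 1, 0, 0, -0.08, 0, 1, 0.037, 0.092, 0, 0, 1, 0.037, 0.092, 0, 0, 1, 0.037, 0.092, 0, 0, 1, 0.037, 0.092, 0, 0, 1, 0, 0, 0, 0, 1, 0, 0, 0, 0])

```text
clock: 10.07
position: [0.5839, -0.2702, 0.19]
ee_rot: [-3.141, -0.0, 0.001]
force: [-0.6, 0.1, -0.3]
width: 0.004
```

```bash
python3 - <<'E'
from h import *
im,T,p,s=wrist("pics/w3.png"); print(s["position"],s["force"])
for nm,m,z in [("o",[((5,140,90),(20,255,255))],.062),("g",GR,.052),("r",RE,.052)]:
 for c,st in blobs(im,m,150): 
  if st[4]<4000: print(nm,c,st,ray(p,c,z,T).round(4),ray(p,c,.052,T).round(4))
E
```

```text
[ 0.58391097 -0.27016964  0.18997778] [-0.60505966  0.10498428 -0.32341907]
o [170.27 243.18] [152, 230, 38, 25, 788] [ 0.5336 -0.1298  0.062 ] [ 0.5295 -0.1249  0.052 ]
g [321.13 187.71] [305, 171, 33, 34, 884] [ 0.5852 -0.273   0.052 ] [ 0.5852 -0.273   0.052 ]
r [405.83 178.25] [390, 162, 33, 33, 867] [ 0.5942 -0.352   0.052 ] [ 0.5942 -0.352   0.052 ]
```

View pics/w3.png

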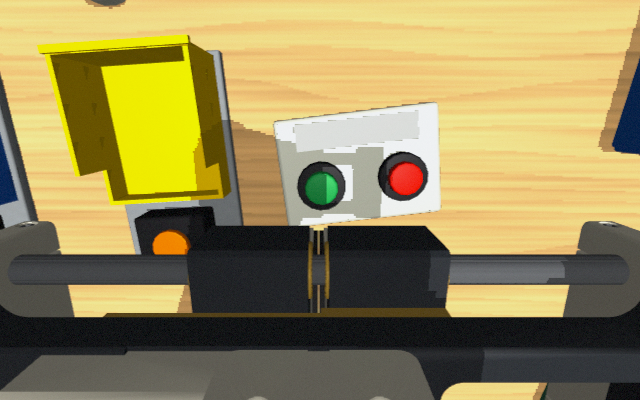

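Green is at pixel (321,188), giving (0.585, -0.272), 80 mm from red as expected. The yellow key's pixel fits its pressed height. I'll descend gently, since the console is loose.

apply_moves(targets=[1, 0.002, 0.003, 0.12, 0, 1, 0, 0.003, 0.12, 0, 1, 0, 0, 0.07, 0, 1, 0, 0, 0.02, 0, 1, 0, 0, 0.01, 0, 1, 0, 0, 0.005, 0, 1, 0, 0, 0.005, 0, 1, 0, 0, 0, 0, 1, 0, 0, 0, 0])

```text
clock: 11.25
position: [0.5857, -0.2734, 0.051]
ee_rot: [3.141, -0.0, 0.003]
force: [2.2, -0.5, 2.9]
width: 0.006
```

apply_moves(targets=[1, 0, 0, 0.005, 0, 1, 0, 0, 0.003, 0, 1, 0, 0, 0, 0, 1, 0, 0, 0, 0])

```text
clock: 11.75
position: [0.5853, -0.2733, 0.0473]
ee_rot: [3.141, -0.0, 0.001]
force: [3.3, -0.3, 4.4]
width: 0.008
```

apply_moves(targets=[1, 0, 0, 0.003, 0, 1, 0, 0, 0.002, 0, 1, 0, 0, 0, 0, 1, 0, 0, 0, 0])

```text
clock: 12.25
position: [0.5854, -0.2734, 0.0462]
ee_rot: [3.141, -0.0, 0.002]
force: [0.2, 0.1, 13.9]
width: 0.003
```

apply_moves(targets=[1, 0, 0, 0.002, 0, 1, 0, 0, 0, 0])

```text
clock: 12.5
position: [0.5854, -0.2734, 0.0461]
ee_rot: [3.141, -0.0, 0.002]
force: [-1.2, 2.8, 19.6]
width: 0.005
```

apply_moves(targets=[1, 0, 0, -0.015, 0, 1, 0, 0, -0.03, 0, 1, 0, 0, -0.12, 0, 1, 0, 0, -0.12, 0, 1, 0, 0, -0.1, 0, 1, -0.1, 0.1, 0, 0, 1, -0.1, 0.1, 0, 0, 1, -0.1, 0.1, 0, 0, 1, -0.1, 0.1, 0, 0, 1, 0, 0, 0, 0, 1, 0, 0, 0, 0])

```text
clock: 13.88
position: [0.4244, -0.4326, 0.1981]
ee_rot: [-3.14, 0.001, 0.001]
force: [1.5, 0.1, -0.2]
width: 0.008
```

```bash
python3 - <<'E'
from h import *; from cell import eyes,arm
print(arm.observe()["position"],arm.observe()["force"])
for n in ["top","scene"]:
    p=eyes.camera_params(n); im=cv2.cvtColor(eyes.get_image(n),cv2.COLOR_RGB2BGR); cv2.imwrite(f"pics/{n}1.png",im)
    a=cv2.imread(f"pics/{n}0.png")
    for k,i in (("old",a),("new",im)):
      for nm,m in [("o",[((5,140,100),(19,255,255))]),("gr",GR),("re",RE)]:
        print(n,k,nm,[(c.tolist(),st[4]) for c,st in blobs(i,m) if st[4]<400 and 150<c[0]<520 and 170<c[1]<310])
    d=cv2.absdiff(a,im)
    if n=="top": o=np.vstack([a[130:270,130:520],im[130:270,130:520]]); o=cv2.resize(o,(780,560),interpolation=cv2.INTER_CUBIC)
    else: o=np.vstack([a[150:280,160:470],im[150:280,160:470]]); o=cv2.resize(o,None,fx=2.2,fy=2.2,interpolation=cv2.INTER_CUBIC)
    cv2.imwrite(f"pics/cmp_{n}.png",o)
E
```

```text
[ 0.42444755 -0.43257746  0.19805259] [ 1.45298332  0.13415833 -0.15534277]
top old o [([386.29, 234.72], 243), ([272.59, 239.82], 245), ([166.34, 242.41], 246)]
top old gr [([456.06, 205.33], 191), ([294.42, 303.79], 286)]
top old re [([493.87, 200.31], 168)]
top new o [([385.46, 234.81], 237), ([273.05, 239.95], 241), ([166.34, 242.43], 248)]
top new gr [([455.97, 205.2], 191), ([294.45, 303.78], 283)]
top new re [([493.84, 200.31], 169)]
scene old o [([271.35, 182.38], 80), ([349.82, 194.86], 91), ([427.01, 208.18], 97)]
scene old gr [([216.15, 188.45], 62)]
scene old re [([189.57, 185.11], 47)]
scene new o [([271.66, 184.68], 79), ([349.62, 197.46], 84), ([426.95, 208.08], 97)]
scene new gr [([216.17, 188.42], 64)]
scene new re [([189.62, 185.09], 47)]
```

View pics/cmp_top.png

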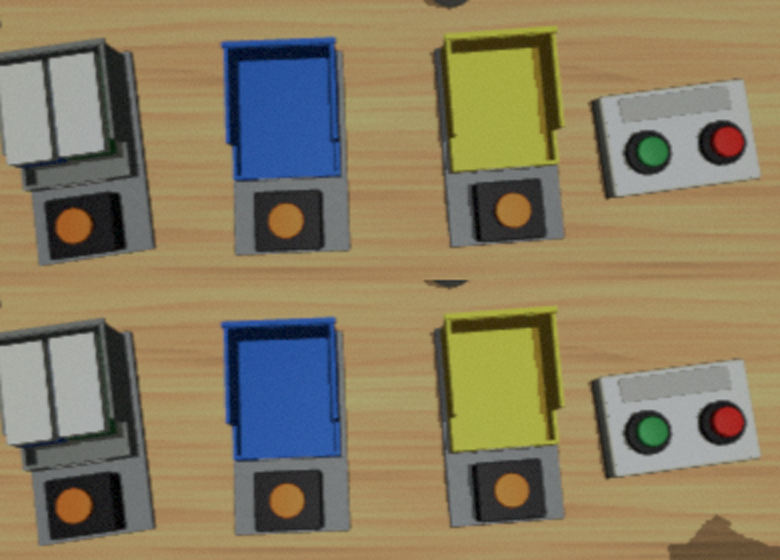

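View pics/cmp_scene.png

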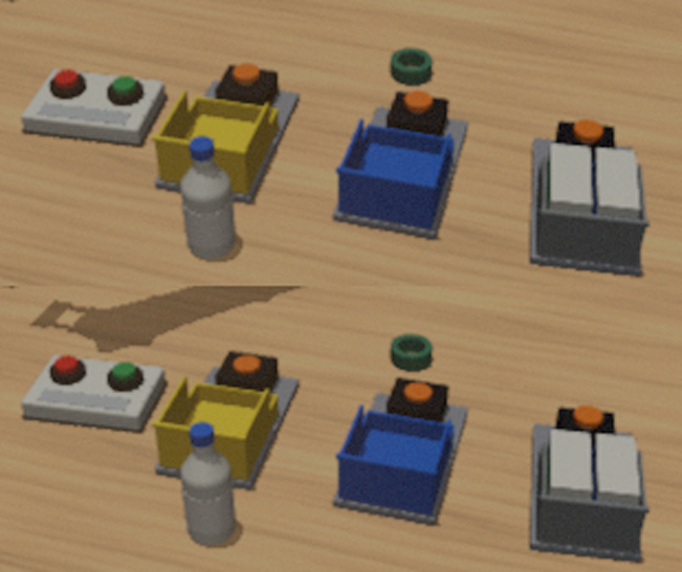

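```bash
python3 - <<'E'
from h import *; from cell import eyes
for n in ["scene","top"]:
  p=eyes.camera_params(n)
  for k in [(.518,.1085),(.5247,-.1237)]: print(n,proj(p,k+(.052,))-proj(p,k+(.062,)))
E
```

```text
scene [-0.16535542  2.85463498]
scene [0.18405885 2.81392362]
top [ 0.60599959 -0.00710279]
top [-0.91186844  0.05476485]
```

```bash
python3 - <<'E'
from cell import arm
print(arm.sign_off())
E
```

```text
the job is handed in; nothing more can be done
None
```

I pressed the blue key, then the yellow key, then the green send button with shut fingertips. I let the button come up, moved the arm clear and handed the job in at about 14 s.

- **Blue and yellow keys:** each stopped hard with the tip at z = 0.052 m, which is the full 10 mm of travel, at 30 N and 26 N.
- **Green button:** it bottomed at z = 0.046 m with 20 N, against a spring of 5 N. In the last pictures it is back at its starting height.
- **Untouched things:** in the before and after pictures the grey key, both console buttons and the tape are where they were, within about 0.1 pixel. By eye the cartons and bottle have not moved either.

**Disagreement:** the image shifts of the two keys came out a little short of 10 mm. The scene camera gave about 9.1 mm for blue and 8.2 mm for yellow; the top camera gave about 7.6 mm and 9.1 mm. I took this as sub-pixel noise, because the tip height and the force at the stop both show the keys fully home.

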